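Clamp a reagent bottle in the three-jaw bottle chuck

TASK

Clamp the reagent bottle in the bottle chuck so that it can be uncapped: swing the sleeve's handle anticlockwise (seen from above) to open the three jaws fully, stand the bottle upright on the pad in the middle of the jaws and let go of it, then swing the handle back clockwise until all three jaws press firmly on the bottle and the sleeve turns no further. Leave the chuck gripping the bottle, and do not push about or knock over the other things on the worktop.

Things in the scene. Friction and masses are not known exactly. Their poses are not given: they have to be found in the camera images.
- bottle: the reagent bottle: round white body 50 mm across (straight up to 70 mm, tapering to the neck at 98 mm), black screw cap 32 mm across, 117 mm high in all, about 0.16 kg, standing loose on the worktop; origin: centre of its underside, z up. Grasp the body from above
- chuck: the bottle chuck, fixed to the worktop: round steel foot 140 mm across, 18 mm high; above it the turning sleeve (see sleeve), then a round aluminium face 114 mm across, its top at 43 mm, with a rubber pad 32 mm across in the middle. Origin: centre of its underside, z up
- chuck_pad (a point): the centre of the top of the rubber pad, on the chuck's axis, 48 mm above the worktop: the bottle's underside belongs here
- sleeve (a joint): turn of the sleeve (knurled aluminium ring 122 mm across, 18 to 36 mm above the worktop, with a radial handle), rad, anticlockwise from above: 0 = shut (jaws 18 mm from the axis), 1.12 = fully open (32 mm), where it stops; 12.5 mm of jaw travel per rad. On a well held bottle it stops at 0.56 or a little below. Stiff (0.5 N m), stays where it is left
- knob (a point): the grip point on the sleeve's handle: 75 mm above the worktop and 102 mm from the chuck's axis, on an upright black round grip 18 mm in diameter that reaches from 36 to 98 mm above the worktop; it is carried on the end of a radial steel bar 11 mm thick at 27 mm height, and turns with the sleeve
- jaw_1: a steel jaw of the chuck, 13 mm wide, reaching 71 mm above the worktop; origin: at the foot of its gripping face, its x axis points radially outwards. The three jaws slide together, driven by the sleeve
- jaw_2: a steel jaw of the chuck, 13 mm wide, reaching 71 mm above the worktop; origin: at the foot of its gripping face, its x axis points radially outwards. The three jaws slide together, driven by the sleeve
- jaw_3: a steel jaw of the chuck, 13 mm wide, reaching 71 mm above the worktop; origin: at the foot of its gripping face, its x axis points radially outwards. The three jaws slide together, driven by the sleeve
- foil_cup: bystander: a white plastic cup, 63 mm across and 73 mm high, crumpled foil in it; origin: centre of its underside
- tool_cup: bystander: a clear beaker 71 to 79 mm across, 86 mm high, with scissors and pens standing in it up to 166 mm; origin: centre of its underside
- cool_rack: bystander: a low cooler rack of microtubes, 58x105x41 mm (long side along its y); origin: centre of its underside
- tip_box: bystander: a closed pipette tip box, 90x123x88 mm (long side along its y); origin: centre of its underside
- tape_roll: bystander: a roll of label tape lying flat, 84 mm across, 19 mm high; origin: centre of its underside
There are look-alikes about, which are no part of the job. What is shaped like the bottle but pink or red is not meant.

How it is judged:
By the outcome, as a careful person would: the job done as asked, in the order asked, and still so for the second after the job is handed in, with the robot touching nothing.
It also fails if it takes over 64 s, if anything falls off the work surface, if the arm or the gripper's body presses on something with over 40 N, if the wrist force passes 120 N, or if a joint passes its speed limit or range.

ROBOT

A 6-joint arm with a two-finger parallel gripper is mounted at the origin on a cart in front of the work surface, level with it; the furniture and walls round the work are solid. World frame = base frame: x ahead of the robot, y to its left, z up, the work surface at z = 0. Lengths are in m, angles in rad, forces in N, time in s.
With the tool pointing down it reaches from about 0.3 to 0.775 m from the base axis. Payload 14.6 kg.
Tool frame: the origin (TCP) lies midway between the tips of the shut fingers; the grasp point (between the pads) lies 19 mm behind it (tcp_to_grasp is the distance from the TCP to the grasp point, in m); z points along the fingers, y is the line along which they close (so a half turn about z gives the same grasp; the last joint's range is limited). The gripper opens to 94 mm and grips with 3 to 60 N. Pads are 16 mm wide; open, the fingers measure 119 mm over their backs; the gripper's body (75 mm by 177 mm) begins 78 mm behind the grasp point.
Start: joints at [-1.176, 0.3, 1.521, -0, 1.321, -0.067], TCP at [0.245, -0.492, 0.205] pointing down, gripper open.
Joint ranges: [-3.03, 3.03], [-0.79, 2.21], [0.23, 2.52], [-1.04, 4.18], [0, 3.07], [-2.55, 2.55]. Speed limits (rad/s): [2.22, 2.22, 2.57, 3.14, 3.14, 3.14].

INTERFACE

Orientations are given as [roll, pitch, yaw] about the fixed x, y, z axes, in that order (R = Rz(yaw) Ry(pitch) Rx(roll)).
In Python, from station import * gives the robot as it stands.
- The arm moves only by the tool send_rows, never from a script. Its argument "motion" is a list of rows, each a list of 3 entries, a list of its own where there are three numbers: the shift along the tool's x, y, z in units of 0.03 m (1.0 is 0.03 m), then the turn, a rotation vector about the tool's x, y, z in units of 0.12 rad (1.0 is 0.12 rad), then the opening, from -1 (shut) to 1 (fully open). In form: [[[x, y, z], [rx, ry, rz], grip], ...]. A call has 1 to 12 rows; each row shifts and turns the commanded pose from where the row before left it, along the tool's axes as they then stand; what a row does not reach is not made up. A row lasts 1/10 s, in which the tool goes at most 50 mm and 8.59 degrees, less where a joint would pass 70% of its speed; a pose out of reach is approached as far as the arm can. A call with a number of a shift or a turn outside -1 to 1 is refused whole. A call with a gripper value outside its range is refused whole. The fingers move at their own pace and stop on an object; "squeeze" is the grip in N (left out, the last holds). Time passes only in rows, so rows that do not move let the fingers close. It gives the time, the measured TCP pose, the force, the opening and the grip force at its end, in the units of the state.
- get_obs(): the state, without advancing time (a new reading comes with each control period).
- camera(name): name is "scene" or "top"; returns a dict with "pixels" (480x640x3 uint8, red, green, blue), "depth" (480x640 float32, m along the optical axis (not along the pixel's ray), 0 where there is no reading), "fx", "fy", "cx", "cy" (pixels), "dist" ([k1, k2, p1, p2, k3] as OpenCV has them; the pictures are not rectified), "rvec" (rotation vector, rad) and "tvec" (3), from world to camera coordinates, as OpenCV has them. Camera axes: x right, y down, z forward; pixel columns grow to the right and rows downward; lengths in m; the calibration is good to about 2 mm. A picture is of the moment at which its call begins.
- hand_in(): hands the job in; it is judged then, once.
The state is a dict: "time_s": time; "qpos": joint angles; "joint_vel": joint speeds; "tau": joint torques, N m; "ee_pos": TCP position; "eef_rot": TCP orientation; "force": force on the tool from outside, world axes, zero at the start; "moment": the same for the moment, N m; "grip_width": finger opening in m; "grip_force": force on a finger pad.
Only numpy, scipy, OpenCV 4.12 (cv2) and the standard library are available. Lean on these libraries where they do the work, as an engineer would, in place of code of your own. Each camera call takes 0.05 s, during which the arm holds its last target. There are 200 camera calls.

## Working session

There is one attempt and no reset: what is moved stays moved. The work goes in short steps, Python scripts to look and compute and a tool call to move; the robot and the scene stay as the last step left them, time stands still between calls to the robot, and variables do not carry over. Pictures are saved under pics/ and viewed, at most 10 in all, crops included, and the job is handed in when it is done.

Besides the shell and the picture viewer there is one more tool, called as name(argument=value, ...) on one line, values as JSON. send_rows: Moves the arm, as the interface text tells. Its arguments: {"type":"object","properties":{"motion":{"type":"array"},"squeeze":{"type":"number"}},"required":["motion"]}

```bash
mkdir -p pics && ls
cat > h.py <<'E'
from station import *
import numpy as np, cv2
def save(c,name,box=None,scale=1):
    im=c["pixels"][:,:,::-1]
    if box: im=im[box[1]:box[3],box[0]:box[2]]
    cv2.imwrite("pics/"+name,cv2.resize(im,None,fx=scale,fy=scale,interpolation=cv2.INTER_CUBIC))
def K(c): return np.array([[c["fx"],0,c["cx"]],[0,c["fy"],c["cy"]],[0,0,1.]]),np.array(c["dist"],float)
def world(c,uv,d=None,z=None):
    """uv Nx2 -> world; by depth (default) or on plane z"""
    uv=np.atleast_2d(np.array(uv,float)); k,di=K(c)
    n=cv2.undistortPoints(uv[:,None],k,di)[:,0]; r=np.c_[n,np.ones(len(n))]
    R=cv2.Rodrigues(np.array(c["rvec"],float))[0]; t=np.array(c["tvec"],float).ravel()
    C=-R.T@t; w=r@R
    if z is not None: s=(z-C[2])/w[:,2]
    else: s=c["depth"][uv[:,1].astype(int),uv[:,0].astype(int)] if d is None else d
    return C+w*np.asarray(s)[:,None]
def cloud(c):
    v,u=np.mgrid[0:480,0:640]; uv=np.c_[u.ravel(),v.ravel()]
    P=world(c,uv).reshape(480,640,3); P[c["depth"]==0]=np.nan
    return P
def px(c,P):
    k,di=K(c); return cv2.projectPoints(np.atleast_2d(np.array(P,float)),np.array(c["rvec"],float),np.array(c["tvec"],float),k,di)[0][:,0]
E
python3 - <<'E'
from h import *
import pickle
for n in("scene","top"):
    c=camera(n); pickle.dump(c,open(n+".pkl","wb")); save(c,n+"0.png")
    print(n,c["fx"],c["rvec"],c["tvec"],np.mean(c["depth"]>0))
print(get_obs())
E
```

```text
pics
scene 560.1685332186456 [ 0.95334885 -2.44269965  1.06887441] [0.6410568  0.09036685 1.13504942] 0.9959049479166666
top 496.6002648789955 [ 2.1568482  -2.01138295  0.25056456] [0.35702277 0.57042194 0.89721253] 0.995791015625
{'time_s': 0.1, 'qpos': array([-1.17561840e+00,  3.00382832e-01,  1.52147992e+00, -2.00409295e-06,
        1.32069261e+00, -6.65845003e-02]), 'joint_vel': array([-9.10026338e-05,  6.98846657e-05, -1.69471818e-03,  1.12577333e-03,
        1.25262894e-03, -7.26435198e-04]), 'tau': array([-6.87861648e-04, -5.32651412e+01, -3.53287518e+01,  7.08946050e-02,
        2.35100929e-02, -2.89889635e-05]), 'ee_pos': array([ 0.24496037, -0.49219458,  0.20497754]), 'eef_rot': array([-3.14063195e+00, -6.21169570e-05,  4.61762898e-01]), 'force': array([ 0.10367686, -0.21247666, -0.30469658]), 'moment': array([ 0.00197391, -0.01021137, -0.02752725]), 'grip_force': 0.0, 'grip_width': 0.09380017339099245}
```

View pics/scene0.png

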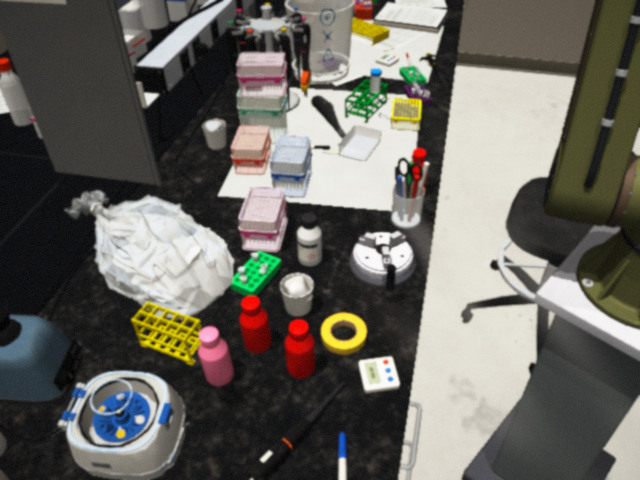

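View pics/top0.png

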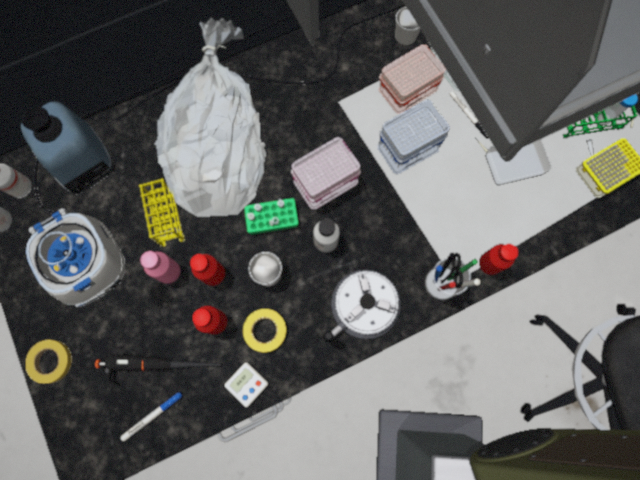

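The scene view shows the white, black-capped bottle at (309,240) and the chuck at (384,258) with its black handle at (390,275). In the top view the bottle is at (327,235), the chuck at (366,303) and the handle at (333,333). Other bottle shapes are red or pink (top (206,268), (209,320), (158,266), (498,260)), or white with a red cap at the far left (12,180). Only the one at (327,235) has a white body and a black cap. I'll measure it and confirm in a crop.

Run:
```python
from h import *
import pickle
from scipy.optimize import least_squares
T=pickle.load(open("top.pkl","rb")); S=pickle.load(open("scene.pkl","rb"))
PT,PS=cloud(T),cloud(S)
save(T,"top_crop.png",(220,170,480,365),3)
save(S,"scene_crop.png",(220,180,440,345),3.6)
def circ(P):
    f=least_squares(lambda q:np.hypot(P[:,0]-q[0],P[:,1]-q[1])-q[2],[*P[:,:2].mean(0),.03],loss="soft_l1",f_scale=.002); return f.x
# rough
print("raw",PT[235,327],PT[303,366],PT[333,333],PS[258,384])
print("table z",np.nanmedian(PT[350:360,300:310,2]))
b=world(T,[(326,228)],z=.117)[0][:2]
for n,P in(("top",PT),("scene",PS)):
    Q=P.reshape(-1,3); Q=Q[~np.isnan(Q[:,0])]
    near=Q[(np.hypot(*(Q[:,:2]-b).T)<.06)]
    for lo,hi in((.01,.068),(.108,.13)):
        q=near[(near[:,2]>lo)&(near[:,2]<hi)]
        if len(q)>10: print(n,"bottle",lo,len(q),circ(q),q.mean(0),q[:,2].max())
    c=np.array(PT[303,366][:2])
    near=Q[(np.hypot(*(Q[:,:2]-c).T)<.09)]
    q=near[(near[:,2]>.038)&(near[:,2]<.048)]
    print(n,"face",len(q),cv2.minEnclosingCircle(q[:,:2].astype(np.float32)))
    k=Q[(np.hypot(*(Q[:,:2]-c).T)<.14)&(np.hypot(*(Q[:,:2]-c).T)>.08)&(Q[:,2]>.05)&(Q[:,2]<.11)]
    print(n,"knob",len(k),k.mean(0),k.max(0),k.min(0))
    # obstacles height map summary
```

```text
raw [0.54521589 0.39235593 0.10578407] [0.42956299 0.30854904 0.04952099] [0.3649288  0.36898323 0.0973003 ] [0.40419366 0.33834317 0.0596253 ]
table z 0.00031991624379690276
top bottle 0.01 150 [0.5613868  0.39503421 0.02494241] [0.54125757 0.39517462 0.0406782 ] 0.06745536495524984
top bottle 0.108 231 [0.55959256 0.39354438 0.01133566] [0.55949219 0.39356882 0.11625578] 0.12100570007762601
top face 2085 ((0.4337368309497833, 0.3066760301589966), 0.061052318662405014)
top knob 320 [0.46686464 0.29604804 0.07893103] [0.55406216 0.39757892 0.10914268] [0.3519561  0.17184183 0.05000891]
scene bottle 0.01 475 [0.55785322 0.39582982 0.02466012] [0.54396134 0.40911203 0.03964694] 0.06797348130908265
scene bottle 0.108 163 [0.55539727 0.39660921 0.01177565] [0.55486328 0.3973185  0.11494495] 0.11984243918020576
scene face 1154 ((0.4290761649608612, 0.3099989593029022), 0.05972440540790558)
scene knob 598 [0.44547839 0.28758372 0.07488741] [0.54906557 0.4011686  0.1098016 ] [0.34714019 0.17144356 0.05009111]
```

View pics/top_crop.png

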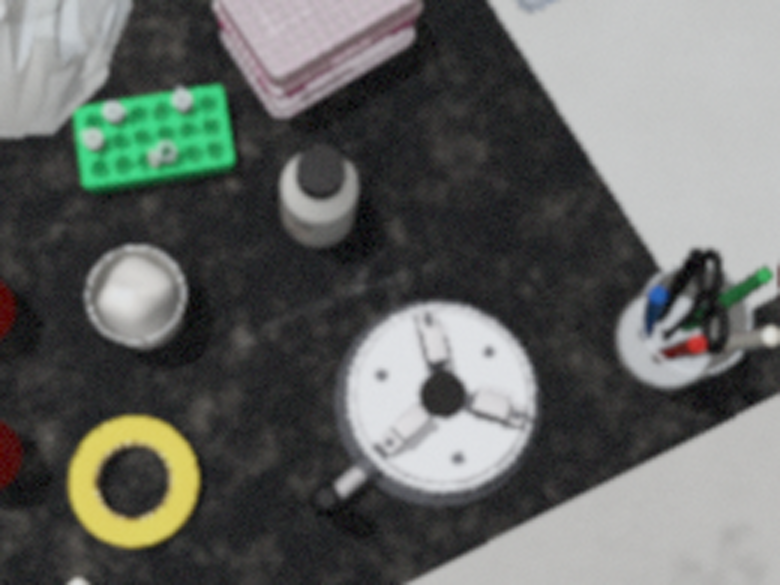

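View pics/scene_crop.png

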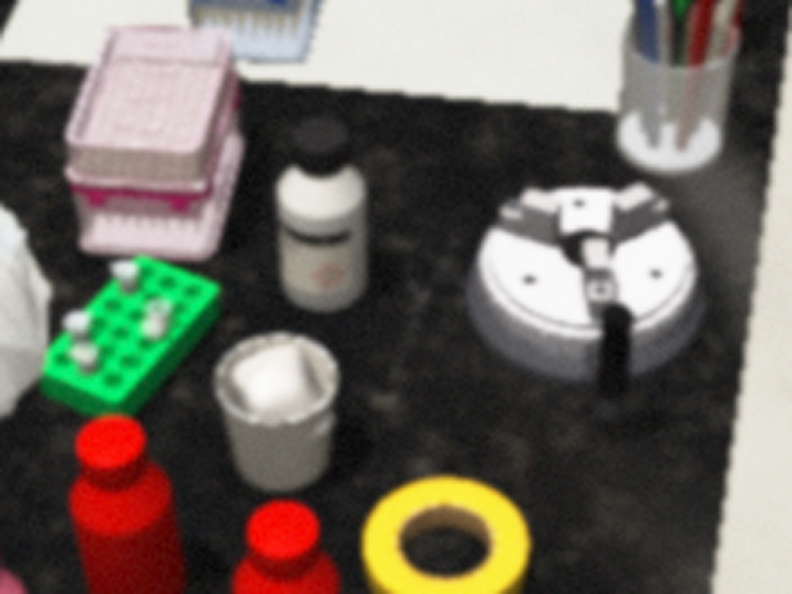

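The crops confirm the bottle: white body, black cap, at top (319,170)+crop. The chuck shows nearly shut jaws, with the handle to its lower left in the top view. Next I'll refine the chuck centre, the knob and the neighbours.

```bash
cat > geo.py <<'E'
from h import *
from scipy.optimize import least_squares
def face(c,c0):
    """centre of face circle (r=.057,z=.043) by gradient along radial pixel rays"""
    g=cv2.GaussianBlur(c["pixels"].mean(2).astype(np.float32),(0,0),1)
    a=np.linspace(0,2*np.pi,120,endpoint=False); rr=np.arange(.050,.066,.0005)
    def cost(q):
        t=0
        pts=lambda r:px(c,np.c_[q[0]+r*np.cos(a),q[1]+r*np.sin(a),np.full(len(a),.043)]).astype(np.float32)
        i,o=pts(.054),pts(.0595)
        f=lambda p:cv2.remap(g,p[None,:,0].copy(),p[None,:,1].copy(),1)[0]
        return np.mean(np.clip(f(i)-f(o),-20,60))
    best=max(((cost((c0[0]+dx,c0[1]+dy)),c0[0]+dx,c0[1]+dy) for dx in np.arange(-.01,.0101,.001) for dy in np.arange(-.01,.0101,.001)))
    return best
def knob(c,ctr):
    """dark points of the grip by depth"""
    P=cloud(c); Q=P.reshape(-1,3); col=c["pixels"].reshape(-1,3).max(1)
    r=np.hypot(Q[:,0]-ctr[0],Q[:,1]-ctr[1])
    m=(r>.085)&(r<.12)&(Q[:,2]>.045)&(Q[:,2]<.105)&(col<90)
    return Q[m]
E
python3 - <<'E'
from geo import *
import pickle
T=pickle.load(open("top.pkl","rb")); S=pickle.load(open("scene.pkl","rb"))
cs=[]
for n,c in(("top",T),("scene",S)):
    f=face(c,(.4315,.308)); print(n,"face",f); cs.append(f[1:])
    k=knob(c,f[1:]); top=k[k[:,2]>.094]
    print("knob",len(k),np.median(k,0),len(top),top.mean(0) if len(top) else 0)
    d=np.median(k,0)[:2]-f[1:]; print("theta",np.degrees(np.arctan2(d[1],d[0])),np.hypot(*d))
P=cloud(T); H=np.nan_to_num(P[...,2]); m=((H>.012)&(H<.5)).astype(np.uint8)
n,l,st,_=cv2.connectedComponentsWithStats(m)
for i in range(1,n):
    if st[i,4]>150:
        q=P[l==i]; print(st[i,:4],"x %.3f %.3f y %.3f %.3f z %.3f"%(*np.percentile(q[:,0],[1,99]),*np.percentile(q[:,1],[1,99]),np.percentile(q[:,2],99.5)))
E
```

```text
top face (np.float32(37.48958), np.float64(0.4355), np.float64(0.309))
knob 77 [0.35855377 0.37646424 0.09652737] 62 [0.36007798 0.37653686 0.09761681]
theta 138.75665003871654 0.10233350534792494
scene face (np.float32(35.0217), np.float64(0.4345), np.float64(0.303))
knob 198 [0.35380325 0.38274763 0.07408565] 30 [0.35632378 0.38034035 0.09777512]
theta 135.33893185316802 0.11345329310039245
[287   0  33  44] x 1.026 1.128 y 0.446 0.521 z 0.151
[338   4  83  41] x 1.038 1.098 y 0.220 0.399 z 0.116
[139  18 159 227] x 0.540 1.004 y 0.474 0.759 z 0.154
[379  45  73  67] x 0.866 0.997 y 0.166 0.300 z 0.082
[566  94  72  43] x 0.833 0.891 y -0.250 -0.116 z 0.128
[378  99  72  73] x 0.720 0.837 y 0.166 0.297 z 0.107
[ 21 102  92  91] x 0.622 0.775 y 0.871 1.003 z 0.175
[292 138  69  68] x 0.630 0.747 y 0.341 0.468 z 0.092
[486 139  65  46] x 0.707 0.811 y -0.071 0.061 z 0.035
[578 138  62  57] x 0.700 0.819 y -0.260 -0.141 z 0.051
[  0 164  29  33] x 0.610 0.655 y 1.045 1.074 z 0.091
[ 26 209  99  98] x 0.391 0.558 y 0.805 0.967 z 0.126
[314 218  26  33] x 0.536 0.576 y 0.371 0.419 z 0.120
[480 243  38  31] x 0.512 0.557 y 0.037 0.077 z 0.120
[141 251  38  32] x 0.448 0.495 y 0.692 0.732 z 0.121
[249 252  33  34] x 0.454 0.513 y 0.479 0.539 z 0.074
[426 252  54  47] x 0.454 0.520 y 0.119 0.190 z 0.167
[190 254  35  31] x 0.450 0.496 y 0.598 0.643 z 0.119
[325 269  75  73] x 0.358 0.495 y 0.245 0.377 z 0.099
[193 306  34  28] x 0.352 0.399 y 0.582 0.623 z 0.120
[243 309  43  43] x 0.327 0.407 y 0.464 0.544 z 0.024
[ 26 340  43  44] x 0.234 0.313 y 0.887 0.967 z 0.023
[ 95 354 114  31] x 0.245 0.299 y 0.617 0.825 z 0.031
[225 363  43  43] x 0.225 0.297 y 0.493 0.566 z 0.022
[470 428 170  52] x 0.169 0.249 y -0.006 0.149 z 0.487
```

Run:
```python
from geo import *
import pickle
for n in("top","scene"):
    c=pickle.load(open(n+".pkl","rb"))
    # face outline: bright blob, convex hull -> ellipse -> back-project hull at z=.043
    u0=px(c,[.4335,.307,.045])[0]; g=c["pixels"].mean(2)
    P=cloud(c); Q=P.reshape(-1,3)
    m=((P[...,2]>.036)&(np.hypot(P[...,0]-.4335,P[...,1]-.307)<.066)&(g>150)).astype(np.uint8)
    m=cv2.morphologyEx(m,cv2.MORPH_OPEN,np.ones((3,3)))
    pts=np.argwhere(m)[:,::-1].astype(np.int32); h=cv2.convexHull(pts)[:,0]
    W=world(c,h+0.0,z=.043)
    f=least_squares(lambda q:np.hypot(W[:,0]-q[0],W[:,1]-q[1])-q[2],[.43,.307,.057],loss="soft_l1",f_scale=.001); print(n,"face hull",f.x)
    F=Q[(np.abs(Q[:,2]-.043)<.003)&(np.hypot(Q[:,0]-.4335,Q[:,1]-.307)<.066)]
    hh=cv2.convexHull(F[:,:2].astype(np.float32))[:,0]
    f=least_squares(lambda q:np.hypot(hh[:,0]-q[0],hh[:,1]-q[1])-q[2],[.43,.307,.057],loss="soft_l1",f_scale=.001); print(n,"depth hull",f.x)
    # pad: dark pixels near centre
    v,u=np.mgrid[0:480,0:640]; d=(g<70)&(np.hypot(u-u0[0],v-u0[1])<11)
    print("pad px",u[d].mean(),v[d].mean(),d.sum(),world(c,[(u[d].mean(),v[d].mean())],z=.048)[0])
    # knob top px extents
    k=(P[...,2]>.085)&(P[...,2]<.106)&(np.hypot(P[...,0]-.358,P[...,1]-.377)<.03)
    w=P[k]; print("knobtop",k.sum(),w.min(0),w.max(0)); 
    e=k&(P[...,2]>.094); print("   px",u[e].mean(),v[e].mean(),world(c,[(u[e].mean(),v[e].mean())],z=.098)[0])
```

```text
top face hull [0.43438932 0.3063496  0.05825632]
top depth hull [0.43450375 0.30655326 0.0561569 ]
pad px 367.2025316455696 300.6392405063291 158 [0.43449704 0.30633988 0.048     ]
knobtop 75 [0.35198118 0.36850771 0.09222389] [0.36838694 0.38346155 0.10197626]
   px 329.0144927536232 335.17391304347825 [0.36050583 0.37592832 0.098     ]
scene face hull [0.43006007 0.30765291 0.06008504]
scene depth hull [0.42998279 0.30777195 0.0562923 ]
pad px 378.3611111111111 247.86111111111111 36 [0.43885178 0.31279041 0.048     ]
knobtop 84 [0.34714019 0.36993808 0.08508998] [0.36584149 0.38841008 0.10134302]
   px 391.7560975609756 266.4146341463415 [0.35588088 0.37863781 0.098     ]
```

```bash
cat > plan.py <<'E'
from station import *
import numpy as np, json
from scipy.spatial.transform import Rotation as Ro
def plan(wps,grip,start=None):
    """wps: list of (x,y,z,yaw,nrows); print rows in tool units, 2 decimals, tool pointing down"""
    if start is None:
        o=get_obs(); p=np.array(o["ee_pos"]); yaw=o["eef_rot"][2]
    else: p,yaw=np.array(start[:3],float),start[3]
    out=[]
    for x,y,z,yw,n in wps:
        p0=p.copy(); y0=yaw; dy=(yw-y0+np.pi)%(2*np.pi)-np.pi
        for i in range(1,n+1):
            t=p0+(np.array([x,y,z])-p0)*i/n; d=t-p
            c,s=np.cos(yaw),np.sin(yaw)
            u=np.round(np.array([d[0]*c+d[1]*s,d[0]*s-d[1]*c,-d[2]])/.03,2)
            r=np.round(-(y0+dy*i/n-yaw)/.12,2)
            assert np.abs(u).max()<=1 and abs(r)<=1,(u,r,x,y,z)
            out.append([(u+0.).tolist(),[0,0,r+0.],grip])
            v=u*.03; p=p+np.array([v[0]*c+v[1]*s,v[0]*s-v[1]*c,-v[2]]); yaw-=r*.12
    for i in range(0,len(out),12): print(json.dumps(out[i:i+12]))
    return p,yaw
E
python3 - <<'E'
from plan import *
print(plan([(.45,-.22,.25,1.2,12),(.45,.13,.25,1.9,12),(.358,.377,.20,2.382,12)],0.2))
E
```

```text
[[[0.85, -0.42, -0.13], [0, 0, -0.51], 0.2], [[0.87, -0.37, -0.12], [0, 0, -0.52], 0.2], [[0.89, -0.32, -0.13], [0, 0, -0.51], 0.2], [[0.91, -0.26, -0.12], [0, 0, -0.51], 0.2], [[0.93, -0.2, -0.13], [0, 0, -0.51], 0.2], [[0.93, -0.15, -0.12], [0, 0, -0.52], 0.2], [[0.94, -0.09, -0.13], [0, 0, -0.51], 0.2], [[0.95, -0.03, -0.12], [0, 0, -0.51], 0.2], [[0.95, 0.03, -0.13], [0, 0, -0.51], 0.2], [[0.94, 0.08, -0.12], [0, 0, -0.52], 0.2], [[0.93, 0.14, -0.13], [0, 0, -0.51], 0.2], [[0.93, 0.2, -0.12], [0, 0, -0.51], 0.2]]
[[[0.91, -0.35, 0.0], [0, 0, -0.49], 0.2], [[0.92, -0.3, 0.0], [0, 0, -0.48], 0.2], [[0.94, -0.25, 0.0], [0, 0, -0.49], 0.2], [[0.96, -0.18, 0.0], [0, 0, -0.49], 0.2], [[0.96, -0.14, 0.0], [0, 0, -0.48], 0.2], [[0.97, -0.07, 0.0], [0, 0, -0.49], 0.2], [[0.97, -0.02, 0.0], [0, 0, -0.48], 0.2], [[0.97, 0.03, 0.0], [0, 0, -0.49], 0.2], [[0.97, 0.1, 0.0], [0, 0, -0.49], 0.2], [[0.96, 0.15, 0.0], [0, 0, -0.48], 0.2], [[0.95, 0.2, 0.0], [0, 0, -0.49], 0.2], [[0.94, 0.26, 0.0], [0, 0, -0.49], 0.2]]
[[[0.73, -0.02, 0.14], [0, 0, -0.33], 0.2], [[0.73, 0.01, 0.14], [0, 0, -0.34], 0.2], [[0.73, 0.04, 0.14], [0, 0, -0.33], 0.2], [[0.73, 0.07, 0.14], [0, 0, -0.34], 0.2], [[0.73, 0.1, 0.13], [0, 0, -0.33], 0.2], [[0.72, 0.12, 0.14], [0, 0, -0.34], 0.2], [[0.71, 0.16, 0.14], [0, 0, -0.33], 0.2], [[0.71, 0.18, 0.14], [0, 0, -0.33], 0.2], [[0.7, 0.21, 0.14], [0, 0, -0.34], 0.2], [[0.69, 0.24, 0.14], [0, 0, -0.33], 0.2], [[0.68, 0.27, 0.14], [0, 0, -0.34], 0.2], [[0.67, 0.3, 0.14], [0, 0, -0.33], 0.2]]
(array([0.35814845, 0.37698583, 0.19987754]), np.float64(2.381762898135562))
```

send_rows(motion=[[[0.85,-0.4,-0.15],[0,0,-0.5],0.2],[[0.85,-0.35,-0.15],[0,0,-0.5],0.2],[[0.9,-0.3,-0.15],[0,0,-0.5],0.2],[[0.9,-0.25,-0.15],[0,0,-0.5],0.2],[[0.95,-0.2,-0.15],[0,0,-0.5],0.2],[[0.95,-0.15,-0.15],[0,0,-0.5],0.2],[[0.95,-0.1,-0.15],[0,0,-0.5],0.2],[[0.95,-0.05,-0.15],[0,0,-0.5],0.2],[[0.95,0.05,-0.15],[0,0,-0.5],0.2],[[0.95,0.1,-0.1],[0,0,-0.5],0.2],[[0.95,0.15,-0.1],[0,0,-0.5],0.2],[[0.95,0.2,-0.1],[0,0,-0.5],0.2]])

```text
time_s: 1.3
ee_pos: [0.4557, -0.2208, 0.2548]
eef_rot: [-3.141, -0.0, 1.184]
force: [0.3, 0.3, -1.2]
grip_width: 0.0563
grip_force: 0.0
```

send_rows(motion=[[[0.9,-0.35,0],[0,0,-0.5],0.2],[[0.9,-0.3,0],[0,0,-0.5],0.2],[[0.95,-0.25,0],[0,0,-0.5],0.2],[[0.95,-0.2,0],[0,0,-0.5],0.2],[[0.95,-0.15,0],[0,0,-0.5],0.2],[[0.95,-0.05,0],[0,0,-0.5],0.2],[[0.95,0,0],[0,0,-0.5],0.2],[[0.95,0.05,0],[0,0,-0.5],0.2],[[0.95,0.1,0],[0,0,-0.5],0.2],[[0.95,0.15,0],[0,0,-0.5],0.2],[[0.95,0.2,0],[0,0,-0.5],0.2],[[0.95,0.25,0],[0,0,-0.5],0.2]])

```text
time_s: 2.5
ee_pos: [0.4584, 0.1259, 0.2547]
eef_rot: [-3.141, -0.0, 1.904]
force: [0.2, -0.9, 0.5]
grip_width: 0.0564
grip_force: 0.0
```

Run:
```python
from plan import *
o=get_obs();print(o["time_s"],o["ee_pos"],o["eef_rot"],o["qpos"])
print(plan([(.358,.377,.15,2.382,12)],0.2))
```

```text
2.5 [0.45836311 0.12585216 0.25474374] [-3.14119423e+00 -5.21127546e-05  1.90425264e+00] [ 1.90892094e-01  9.55078303e-02  1.65005628e+00 -5.10224834e-06
  1.39643033e+00 -1.42563345e-01]
[[[0.75, -0.04, 0.29], [0, 0, -0.33], 0.2], [[0.75, 0.0, 0.29], [0, 0, -0.33], 0.2], [[0.75, 0.02, 0.29], [0, 0, -0.34], 0.2], [[0.75, 0.06, 0.29], [0, 0, -0.33], 0.2], [[0.75, 0.08, 0.29], [0, 0, -0.33], 0.2], [[0.74, 0.12, 0.3], [0, 0, -0.33], 0.2], [[0.74, 0.14, 0.29], [0, 0, -0.33], 0.2], [[0.73, 0.17, 0.29], [0, 0, -0.33], 0.2], [[0.72, 0.2, 0.29], [0, 0, -0.34], 0.2], [[0.72, 0.24, 0.29], [0, 0, -0.33], 0.2], [[0.7, 0.25, 0.29], [0, 0, -0.33], 0.2], [[0.7, 0.29, 0.29], [0, 0, -0.33], 0.2]]
(array([0.35792087, 0.37703419, 0.15004374]), np.float64(2.3818526421677544))
```

send_rows(motion=[[[0.75,-0.05,0.3],[0,0,-0.33],0.2],[[0.75,0,0.3],[0,0,-0.33],0.2],[[0.75,0.02,0.3],[0,0,-0.33],0.2],[[0.75,0.06,0.3],[0,0,-0.33],0.2],[[0.75,0.08,0.3],[0,0,-0.33],0.2],[[0.75,0.12,0.3],[0,0,-0.33],0.2],[[0.74,0.14,0.3],[0,0,-0.33],0.2],[[0.73,0.17,0.3],[0,0,-0.33],0.2],[[0.72,0.2,0.29],[0,0,-0.33],0.2],[[0.72,0.24,0.29],[0,0,-0.33],0.2],[[0.7,0.26,0.29],[0,0,-0.33],0.2],[[0.7,0.3,0.29],[0,0,-0.33],0.2]])

```text
time_s: 3.7
ee_pos: [0.3586, 0.3775, 0.1475]
eef_rot: [-3.141, 0.0, 2.379]
force: [1.1, 0.2, 0.8]
grip_width: 0.0569
grip_force: 0.0
```

Run:
```python
from geo import *
from plan import plan
import pickle
o=get_obs();p=o["ee_pos"];print(o["time_s"],p,o["eef_rot"][2])
for n in("top","scene"):
    c=camera(n);pickle.dump(c,open(n+"1.pkl","wb"))
    print(n,"tcp px",px(c,p)[0],"knob px",px(c,[.3582,.3772,.098])[0])
    u,v=px(c,[.358,.377,.12])[0].astype(int); cr=c["pixels"][max(v-50,0):v+50,u-60:u+60,::-1]
    cv2.imwrite(f"/tmp/{n}.png",cv2.resize(cr,(480,400),interpolation=2)); 
a=np.hstack([cv2.imread(f"/tmp/{n}.png") for n in("top","scene")]); cv2.imwrite("pics/pair1.png",cv2.resize(a,(800,333)))
plan([(.358,.377,.060,2.382,6)],0.2)
```

```text
3.7 [0.35858715 0.3775162  0.14753838] 2.3786413158985638
top tcp px [328.22118289 334.520373  ] knob px [328.22629694 336.41333721]
scene tcp px [392.68187113 246.08949099] knob px [391.25734754 265.42794952]
[[[0.0, 0.0, 0.48], [0, 0, 0.0], 0.2], [[-0.01, -0.01, 0.48], [0, 0, -0.01], 0.2], [[0.0, 0.0, 0.49], [0, 0, 0.0], 0.2], [[-0.01, 0.0, 0.48], [0, 0, 0.0], 0.2], [[0.0, 0.0, 0.48], [0, 0, 0.0], 0.2], [[-0.01, -0.01, 0.48], [0, 0, -0.01], 0.2]]
```

View pics/pair1.png

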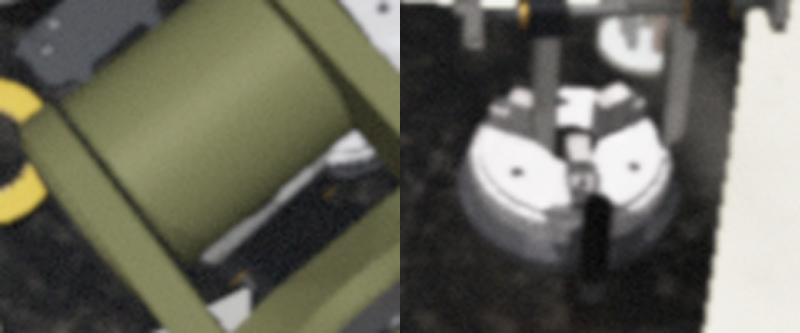

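The top view is blocked by the arm. In the scene crop the fingers (at 545 and 678) straddle the black grip (598,200), so I'll descend and grip.

send_rows(motion=[[[0,0,0.5],[0,0,0],0.2],[[0,0,0.5],[0,0,0],0.2],[[0,0,0.5],[0,0,0],0.2],[[0,0,0.5],[0,0,0],0.2],[[0,0,0.5],[0,0,0],0.2],[[0,0,0.4],[0,0,0],0.2]])

```text
time_s: 4.4
ee_pos: [0.3593, 0.3761, 0.0605]
eef_rot: [-3.141, 0.0, 2.376]
force: [0.4, 0.3, -0.0]
grip_width: 0.0566
grip_force: 0.0
```

send_rows(motion=[[[0,0,0],[0,0,0],-1],[[0,0,0],[0,0,0],-1],[[0,0,0],[0,0,0],-1],[[0,0,0],[0,0,0],-1],[[0,0,0],[0,0,0],-1],[[0,0,0],[0,0,0],-1]], squeeze=30)

```text
time_s: 5.0
ee_pos: [0.3593, 0.377, 0.0615]
eef_rot: [3.141, 0.0, 2.377]
force: [0.1, -0.1, 1.9]
grip_width: 0.0168
grip_force: 30.0
```

Run:
```python
from plan import *
o=get_obs();print(o)
```

```text
{'time_s': 5.0, 'qpos': array([ 7.39091526e-01,  4.04617663e-01,  1.74484645e+00,  7.57347344e-06,
        9.91309464e-01, -6.71597343e-02]), 'joint_vel': array([ 0.00123293,  0.00196153, -0.00227473, -0.0008359 , -0.00032328,
       -0.00244058]), 'tau': array([-2.25922919e-02, -5.19147778e+01, -2.83596146e+01,  6.38483372e-02,
        6.57541724e-02,  9.22716572e-03]), 'ee_pos': array([0.35928971, 0.37698892, 0.06152923]), 'eef_rot': array([3.14077499e+00, 4.86417954e-05, 2.37704342e+00]), 'force': array([ 0.0838663 , -0.0906176 ,  1.89358698]), 'moment': array([ 0.02011028, -0.14439937, -0.05760453]), 'grip_force': 30.000637950142846, 'grip_width': 0.016811982121976987}
```

send_rows(motion=[[[-0.014,-0.306,0],[0,0,-0.75],-1],[[-0.014,-0.306,0],[0,0,-0.75],-1],[[-0.014,-0.306,0],[0,0,-0.75],-1],[[-0.014,-0.306,0],[0,0,-0.75],-1],[[-0.014,-0.306,0],[0,0,-0.75],-1],[[-0.014,-0.306,0],[0,0,-0.75],-1]])

```text
time_s: 5.6
ee_pos: [0.3337, 0.3293, 0.0616]
eef_rot: [3.139, 0.001, 2.921]
force: [4.7, 5.2, -2.8]
grip_width: 0.0177
grip_force: 30.0
```

send_rows(motion=[[[-0.014,-0.306,0],[0,0,-0.75],-1],[[-0.014,-0.306,0],[0,0,-0.75],-1],[[-0.014,-0.306,0],[0,0,-0.75],-1],[[-0.014,-0.306,0],[0,0,-0.75],-1],[[-0.014,-0.306,0],[0,0,-0.75],-1]])

```text
time_s: 6.1
ee_pos: [0.3339, 0.2837, 0.0615]
eef_rot: [3.14, 0.002, -2.912]
force: [4.4, 7.8, -4.8]
grip_width: 0.0175
grip_force: 30.0
```

send_rows(motion=[[[-0.005,-0.1,0],[0,0,-0.25],-1],[[-0.005,-0.1,0],[0,0,-0.25],-1],[[-0.005,-0.1,0],[0,0,-0.25],-1]])

```text
time_s: 6.4
ee_pos: [0.3356, 0.2795, 0.0616]
eef_rot: [3.131, 0.004, -2.827]
force: [-13.0, 58.5, -18.6]
grip_width: 0.0196
grip_force: 30.0
```

send_rows(motion=[[[0,0.05,0],[0,0,0.1],-1],[[0,0.05,0],[0,0,0],0.0],[[0,0,0],[0,0,0],0.2],[[0,0,0],[0,0,0],0.2],[[0,0,0],[0,0,0],0.2]])

```text
time_s: 6.9
ee_pos: [0.3352, 0.2773, 0.0612]
eef_rot: [-3.141, -0.0, -2.838]
force: [-0.1, -0.3, -0.7]
grip_width: 0.046
grip_force: 0.0
```

Run:
```python
from plan import *
o=get_obs();print(o["time_s"],o["ee_pos"],o["eef_rot"],o["force"],o["grip_width"])
```

```text
6.9 [0.33518703 0.27728174 0.0611883 ] [-3.14146792e+00 -1.96979523e-05 -2.83839315e+00] [-0.10276791 -0.33222957 -0.70238017] 0.045959819033938205
```

Run:
```python
from h import *
from plan import plan
import pickle
Q=np.vstack([cloud(pickle.load(open(n+".pkl","rb"))).reshape(-1,3) for n in("top","scene")]); Q=Q[~np.isnan(Q[:,0])]
def clear(ctr,yaw,zf,zb,excl):
    d=Q[:,:2]-ctr; r=np.hypot(*d.T); c,s=np.cos(yaw),np.sin(yaw)
    x=d@[c,s]; y=d@[s,-c]
    box=lambda hx,hy0,hy1,zz:(lambda m:np.min(np.hypot(np.maximum(abs(x[m])-hx,0),np.maximum(np.maximum(hy0-abs(y[m]),abs(y[m])-hy1),0)),initial=.2))((Q[:,2]>zz-.01)&(Q[:,2]<.4)&(r>excl)&(r<.2))
    return box(.011,.04,.056,zf),box(.0375,0,.0885,zb)
for a in range(0,180,10):
    f,b=clear((.5575,.395),np.radians(a),.033,.13,.033)
    f2,b2=clear((.433,.307),np.radians(a),.081,.178,.03)
    print(a,*(round(v*1000) for v in(f,b,f2,b2)))
```

```text
0 16 109 0 57
10 24 119 3 61
20 34 132 3 60
30 42 147 0 54
40 47 157 0 54
50 45 162 0 61
60 37 160 0 71
70 30 152 0 81
80 24 139 0 95
90 18 124 0 108
100 16 113 0 112
110 17 105 0 111
120 16 103 0 105
130 17 106 2 95
140 13 111 2 81
150 12 109 0 67
160 13 104 0 57
170 12 104 0 53
```

Run:
```python
from plan import *
plan([(.3352,.2773,.16,-2.838,4),(.5575,.395,.16,-2.356,10)],0.8)
```

```text
[[[0.0, 0.0, -0.82], [0, 0, 0.0], 0.8], [[0.0, 0.0, -0.83], [0, 0, 0.0], 0.8], [[0.0, 0.0, -0.82], [0, 0, 0.0], 0.8], [[0.0, 0.0, -0.82], [0, 0, 0.0], 0.8], [[-0.82, 0.15, 0.0], [0, 0, -0.4], 0.8], [[-0.84, 0.12, 0.0], [0, 0, -0.4], 0.8], [[-0.83, 0.07, 0.0], [0, 0, -0.41], 0.8], [[-0.84, 0.03, 0.0], [0, 0, -0.4], 0.8], [[-0.84, -0.01, 0.0], [0, 0, -0.4], 0.8], [[-0.83, -0.04, 0.0], [0, 0, -0.4], 0.8], [[-0.84, -0.09, 0.0], [0, 0, -0.4], 0.8], [[-0.83, -0.13, 0.0], [0, 0, -0.41], 0.8]]
[[[-0.82, -0.17, 0.0], [0, 0, -0.4], 0.8], [[-0.81, -0.21, 0.0], [0, 0, -0.4], 0.8]]
```

send_rows(motion=[[[0,0,-0.8],[0,0,0],0.2],[[0,0,-0.8],[0,0,0],0.2],[[0,0,-0.85],[0,0,0],0.5],[[0,0,-0.85],[0,0,0],0.8],[[-0.82,0.15,0],[0,0,-0.4],0.8],[[-0.84,0.12,0],[0,0,-0.4],0.8],[[-0.84,0.07,0],[0,0,-0.4],0.8],[[-0.84,0.03,0],[0,0,-0.4],0.8],[[-0.84,0,0],[0,0,-0.4],0.8],[[-0.84,-0.05,0],[0,0,-0.4],0.8],[[-0.83,-0.1,0],[0,0,-0.4],0.8],[[-0.83,-0.13,0],[0,0,-0.4],0.8]])

```text
time_s: 8.1
ee_pos: [0.5145, 0.3715, 0.1599]
eef_rot: [-3.142, -0.0, -2.453]
force: [-0.2, -0.3, 0.4]
grip_width: 0.085
grip_force: 0.0
```

send_rows(motion=[[[-0.82,-0.17,0],[0,0,-0.4],0.8],[[-0.81,-0.21,0],[0,0,-0.4],0.8]])

```text
time_s: 8.3
ee_pos: [0.559, 0.3948, 0.1599]
eef_rot: [3.142, -0.0, -2.357]
force: [0.2, 0.6, 0.6]
grip_width: 0.0848
grip_force: 0.0
```

Run:
```python
from geo import *
from plan import plan
o=get_obs();p=o["ee_pos"];print(o["time_s"],p,o["eef_rot"])
plan([(.5575,.395,.033,-2.356,6)],0.8)
```

```text
8.3 [0.55902952 0.39480856 0.15990347] [ 3.14158010e+00 -4.97675964e-04 -2.35665426e+00]
[[[0.01, 0.01, 0.71], [0, 0, 0.0], 0.8], [[0.0, 0.0, 0.7], [0, 0, 0.0], 0.8], [[0.01, 0.01, 0.71], [0, 0, 0.0], 0.8], [[0.0, 0.01, 0.7], [0, 0, 0.0], 0.8], [[0.01, 0.0, 0.71], [0, 0, 0.0], 0.8], [[0.0, 0.01, 0.7], [0, 0, -0.01], 0.8]]
```

send_rows(motion=[[[0,0,0.7],[0,0,0],0.8],[[0,0,0.7],[0,0,0],0.8],[[0,0,0.7],[0,0,0],0.8],[[0.02,0.02,0.7],[0,0,0],0.8],[[0,0,0.7],[0,0,0],0.8],[[0,0,0.7],[0,0,0],0.8],[[0,0,0],[0,0,0],0.8]])

```text
time_s: 9.0
ee_pos: [0.556, 0.3936, 0.0309]
eef_rot: [3.141, -0.005, -2.359]
force: [-0.4, -0.6, 0.2]
grip_width: 0.0845
grip_force: 0.0
```

send_rows(motion=[[[0,0,0],[0,0,0],-1],[[0,0,0],[0,0,0],-1],[[0,0,0],[0,0,0],-1],[[0,0,0],[0,0,0],-1],[[0,0,0],[0,0,0],-1],[[0,0,0],[0,0,0],-1]], squeeze=20)

```text
time_s: 9.6
ee_pos: [0.5574, 0.3949, 0.0347]
eef_rot: [-3.141, 0.001, -2.358]
force: [0.6, -0.4, 3.3]
grip_width: 0.0488
grip_force: 20.0
```

Run:
```python
from geo import *
from plan import plan
import pickle
o=get_obs();p=o["ee_pos"];print(o["time_s"],p,o["eef_rot"],o["force"],o["moment"],o["grip_width"])
c=camera("scene");pickle.dump(c,open("scene2.pkl","wb"))
P=cloud(c);Q=P.reshape(-1,3)
m=(np.hypot(Q[:,0]-.5575,Q[:,1]-.395)<.05)&(Q[:,2]>.005)&(Q[:,2]<.025)
q=Q[m];f=least_squares(lambda v:np.hypot(q[:,0]-v[0],q[:,1]-v[1])-.025,[.5575,.395],loss="soft_l1",f_scale=.002);print("bottle now (scene cam)",f.x,len(q))
# same camera: chuck centre and fit offsets
print("finger tips px",px(c,p)[0])
save(c,"s2.png",(240,170,460,320),3.6)
```

```text
9.6 [0.55744938 0.39487512 0.03467388] [-3.14136566e+00  7.41354471e-04 -2.35818646e+00] [ 0.62049304 -0.38332705  3.27535682] [ 0.02816667 -0.07437335  0.0636692 ] 0.04876926038547967
bottle now (scene cam) [0.5579351  0.39575471] 154
finger tips px [309.98348145 246.4659307 ]
```

View pics/s2.png

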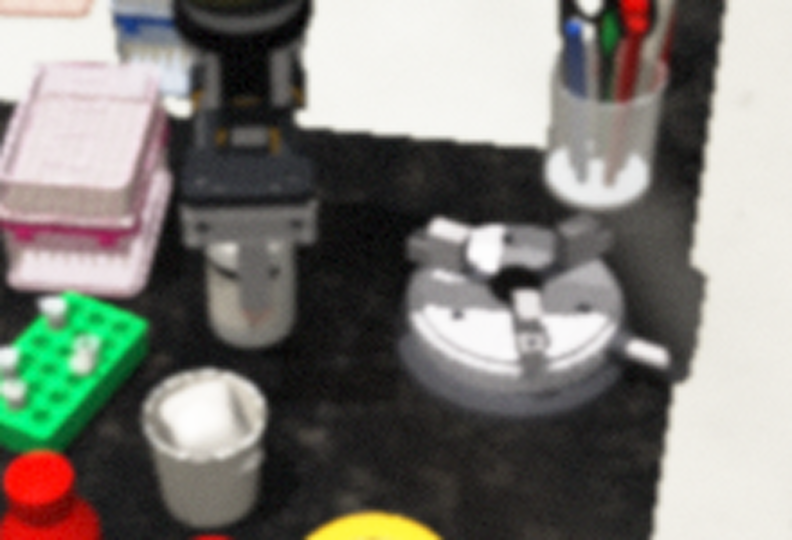

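The bottle is upright between the fingers, the three jaws stand wide open, and the handle is at the right of the chuck (650,355 in the crop). Nothing has been disturbed. Next I'll lift and carry it.

Run:
```python
from plan import *
plan([(.5574,.3949,.165,-2.356,6),(.433,.307,.165,-2.356,8)],-1)
```

```text
[[[0.0, 0.0, -0.72], [0, 0, 0.0], -1], [[0.0, 0.0, -0.73], [0, 0, -0.01], -1], [[0.0, 0.0, -0.72], [0, 0, 0.0], -1], [[0.0, 0.0, -0.73], [0, 0, 0.0], -1], [[0.0, 0.0, -0.72], [0, 0, -0.01], -1], [[0.0, 0.0, -0.72], [0, 0, 0.0], -1], [[0.63, 0.11, 0.0], [0, 0, 0.0], -1], [[0.62, 0.11, 0.0], [0, 0, 0.0], -1], [[0.63, 0.1, 0.0], [0, 0, 0.0], -1], [[0.62, 0.11, 0.0], [0, 0, 0.0], -1], [[0.63, 0.11, 0.0], [0, 0, 0.0], -1], [[0.62, 0.11, 0.0], [0, 0, 0.0], -1]]
[[[0.63, 0.11, 0.0], [0, 0, 0.0], -1], [[0.62, 0.1, 0.0], [0, 0, 0.0], -1]]
```

send_rows(motion=[[[0,0,-0.4],[0,0,0],-1],[[0,0,-0.8],[0,0,0],-1],[[0,0,-0.8],[0,0,0],-1],[[0,0,-0.8],[0,0,0],-1],[[0,0,-0.8],[0,0,0],-1],[[0,0,-0.7],[0,0,0],-1],[[0.4,0.07,0],[0,0,0],-1],[[0.65,0.12,0],[0,0,0],-1],[[0.65,0.11,0],[0,0,0],-1],[[0.65,0.11,0],[0,0,0],-1],[[0.65,0.11,0],[0,0,0],-1],[[0.65,0.11,0],[0,0,0],-1]])

```text
time_s: 10.85
ee_pos: [0.4655, 0.3304, 0.1638]
eef_rot: [-3.142, 0.0, -2.358]
force: [-0.7, 0.6, -1.1]
grip_width: 0.0486
grip_force: 20.0
```

send_rows(motion=[[[0.65,0.11,0],[0,0,0],-1],[[0.5,0.08,0],[0,0,0],-1],[[0.2,0.04,0],[0,0,0],-1],[[0,0,0],[0,0,0],-1]])

```text
time_s: 11.25
ee_pos: [0.4326, 0.3072, 0.1638]
eef_rot: [-3.141, 0.001, -2.358]
force: [0.5, 0.6, -0.6]
grip_width: 0.0488
grip_force: 20.0
```

Run:
```python
from geo import *
from plan import plan
o=get_obs();p=o["ee_pos"];print(o["time_s"],p,o["eef_rot"],o["force"],o["grip_width"])
c=camera("scene")
P=cloud(c);Q=P.reshape(-1,3)
for lo,hi in((.08,.1),(.1,.12),(.12,.14),(.14,.16)):
    m=(np.hypot(Q[:,0]-p[0],Q[:,1]-p[1])<.04)&(Q[:,2]>lo)&(Q[:,2]<hi)
    q=Q[m]
    if len(q)>10:
        f=least_squares(lambda v:np.hypot(q[:,0]-v[0],q[:,1]-v[1])-.025,p[:2],loss="soft_l1",f_scale=.002);print(lo,"bottle",f.x,len(q),q[:,2].min())
plan([(.433,.307,.100,-2.356,4)],-1)
```

```text
11.25 [0.43263495 0.30718685 0.163827  ] [-3.14144847e+00  7.04689238e-04 -2.35820931e+00] [ 0.51522167  0.55381601 -0.60036233] 0.04880760880143229
0.12 bottle [0.43378784 0.30804436] 85 0.13102961490923526
0.14 bottle [0.43303846 0.30840827] 203 0.14002763428995024
[[[0.0, 0.0, 0.53], [0, 0, 0.0], -1], [[0.01, -0.01, 0.53], [0, 0, -0.01], -1], [[0.0, 0.0, 0.53], [0, 0, 0.0], -1], [[0.0, 0.0, 0.53], [0, 0, -0.01], -1]]
```

send_rows(motion=[[[0.04,0,0.5],[0,0,0],-1],[[0,0,0.5],[0,0,0],-1],[[0,0,0.5],[0,0,0],-1],[[0,0,0.5],[0,0,0],-1],[[0,0,0.3],[0,0,0],-1],[[0,0,0.2],[0,0,0],-1],[[0,0,0],[0,0,0],-1]])

```text
time_s: 12.0
ee_pos: [0.4319, 0.3064, 0.0877]
eef_rot: [3.141, -0.001, -2.358]
force: [-0.3, 0.9, -0.9]
grip_width: 0.0489
grip_force: 20.0
```

send_rows(motion=[[[0,0,0.06],[0,0,0],-1],[[0,0,0.06],[0,0,0],-1],[[0,0,0.04],[0,0,0],-1],[[0,0,0],[0,0,0],-1]])

```text
time_s: 12.4
ee_pos: [0.4319, 0.3064, 0.0834]
eef_rot: [-3.142, 0.0, -2.358]
force: [-0.2, 0.1, -1.1]
grip_width: 0.0492
grip_force: 20.0
```

send_rows(motion=[[[0,0,0.03],[0,0,0],-1],[[0,0,0.03],[0,0,0],-1],[[0,0,0],[0,0,0],-1]])

```text
time_s: 12.7
ee_pos: [0.4322, 0.3066, 0.0825]
eef_rot: [-3.141, 0.001, -2.358]
force: [-2.4, -1.7, 8.7]
grip_width: 0.049
grip_force: 20.0
```

On the pad (8.7 N contact). Now release and rise.

send_rows(motion=[[[0,0,-0.03],[0,0,0],-0.5],[[0,0,0],[0,0,0],0.5],[[0,0,0],[0,0,0],0.8],[[0,0,0],[0,0,0],0.8],[[0,0,-0.3],[0,0,0],0.8],[[0,0,-0.8],[0,0,0],0.8],[[0,0,-0.9],[0,0,0],0.8],[[0,0,-0.9],[0,0,0],0.8],[[0,0,-0.9],[0,0,0],0.8],[[0,0,-0.5],[0,0,0],0.8]])

```text
time_s: 13.7
ee_pos: [0.4323, 0.3066, 0.2145]
eef_rot: [-3.141, 0.003, -2.358]
force: [-0.5, 0.1, 0.1]
grip_width: 0.0843
grip_force: 0.0
```

Run:
```python
from geo import *
from plan import plan
import pickle
o=get_obs();p=o["ee_pos"];print(o["time_s"],p,o["eef_rot"],o["force"],o["grip_width"])
c=camera("scene");pickle.dump(c,open("scene3.pkl","wb"))
save(c,"s3.png",(240,170,460,320),3.6)
P=cloud(c);Q=P.reshape(-1,3)
for lo,hi in((.075,.095),(.095,.115),(.15,.175)):
    m=(np.hypot(Q[:,0]-.4322,Q[:,1]-.307)<.045)&(Q[:,2]>lo)&(Q[:,2]<hi); q=Q[m]
    f=least_squares(lambda v:np.hypot(q[:,0]-v[0],q[:,1]-v[1])-v[2],[.4322,.307,.025],loss="soft_l1",f_scale=.002);print(lo,"bottle",f.x,len(q),q[:,2].max())
```

```text
13.7 [0.43227703 0.30660929 0.21445079] [-3.14085015e+00  3.01013080e-03 -2.35816521e+00] [-0.54908521  0.11083216  0.1319198 ] 0.0843257727566543
0.075 bottle [0.43233189 0.30736629 0.0249243 ] 187 0.09484011443006313
0.095 bottle [0.43247232 0.30707334 0.02478084] 189 0.11492183396522448
0.15 bottle [0.43041596 0.30862944 0.01256271] 224 0.16831827023569612
```

View pics/s3.png

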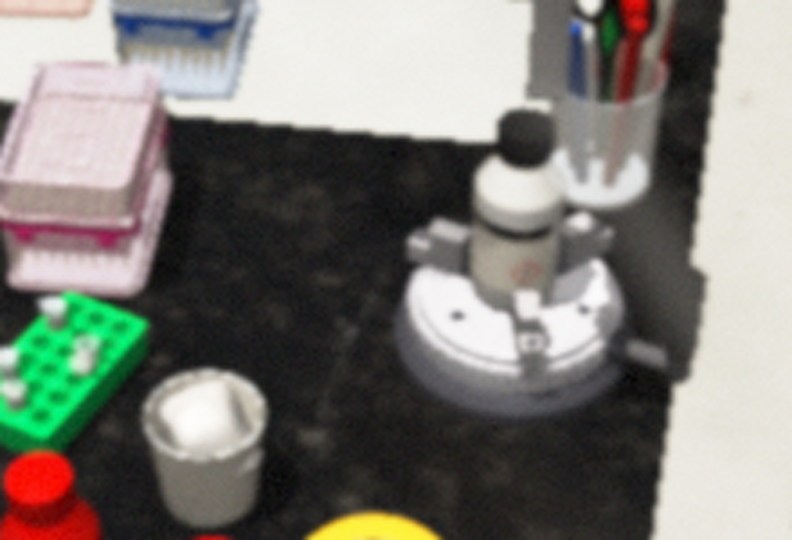

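The bottle stands upright on the pad between the open jaws (crop (525,230)), with the handle at the right (640,350). Back to the knob to clamp.

Run:
```python
from plan import *
plan([(.3345,.2790,.20,-2.835,6),(.3345,.2790,.062,-2.835,6)],0.2)
```

```text
[[[0.5, 0.28, 0.09], [0, 0, 0.66], 0.2], [[0.51, 0.23, 0.09], [0, 0, 0.66], 0.2], [[0.54, 0.19, 0.09], [0, 0, 0.67], 0.2], [[0.54, 0.16, 0.09], [0, 0, 0.66], 0.2], [[0.56, 0.1, 0.09], [0, 0, 0.66], 0.2], [[0.56, 0.06, 0.09], [0, 0, 0.66], 0.2], [[0.0, 0.0, 0.77], [0, 0, 0.0], 0.2], [[0.0, 0.0, 0.76], [0, 0, 0.0], 0.2], [[0.0, 0.0, 0.77], [0, 0, 0.0], 0.2], [[0.0, 0.0, 0.76], [0, 0, 0.0], 0.2], [[0.0, 0.0, 0.77], [0, 0, 0.0], 0.2], [[0.0, 0.0, 0.77], [0, 0, 0.0], 0.2]]
```

send_rows(motion=[[[0.5,0.28,0.08],[0,0,0.66],0.8],[[0.5,0.23,0.08],[0,0,0.66],0.8],[[0.54,0.2,0.08],[0,0,0.66],0.2],[[0.54,0.16,0.08],[0,0,0.66],0.2],[[0.56,0.1,0.08],[0,0,0.66],0.2],[[0.56,0.06,0.08],[0,0,0.66],0.2],[[0,0,0],[0,0,0],0.2]])

```text
time_s: 14.45
ee_pos: [0.3327, 0.2785, 0.1969]
eef_rot: [-3.142, -0.0, -2.834]
force: [-0.4, -0.7, 0.2]
grip_width: 0.0564
grip_force: 0.0
```

send_rows(motion=[[[0,0,0.75],[0,0,0],0.2],[[0,0,0.75],[0,0,0],0.2],[[0,0,0.75],[0,0,0],0.2],[[0,0,0.75],[0,0,0],0.2],[[0,0,0.75],[0,0,0],0.2],[[0,0,0.75],[0,0,0],0.2],[[0,0,0],[0,0,0],0.2]])

```text
time_s: 15.15
ee_pos: [0.3332, 0.2781, 0.0599]
eef_rot: [-3.14, -0.004, -2.832]
force: [0.4, 0.3, -0.9]
grip_width: 0.0564
grip_force: 0.0
```

send_rows(motion=[[[0,0,0],[0,0,0],-1],[[0,0,0],[0,0,0],-1],[[0,0,0],[0,0,0],-1],[[0,0,0],[0,0,0],-1],[[0,0,0],[0,0,0],-1],[[0,0,0],[0,0,0],-1]], squeeze=50)

```text
time_s: 15.75
ee_pos: [0.3336, 0.2804, 0.0625]
eef_rot: [3.138, 0.001, -2.834]
force: [-7.2, 16.0, -0.1]
grip_width: 0.0173
grip_force: 50.0
```

send_rows(motion=[[[-0.014,0.306,0],[0,0,0.75],-1],[[-0.014,0.306,0],[0,0,0.75],-1],[[-0.014,0.306,0],[0,0,0.75],-1],[[-0.014,0.306,0],[0,0,0.75],-1],[[-0.014,0.306,0],[0,0,0.75],-1]])

```text
time_s: 16.25
ee_pos: [0.3315, 0.3244, 0.0625]
eef_rot: [3.141, 0.003, 2.997]
force: [13.8, -6.6, -2.4]
grip_width: 0.0171
grip_force: 50.0
```

send_rows(motion=[[[-0.005,0.1,0],[0,0,0.25],-1],[[-0.005,0.1,0],[0,0,0.25],-1],[[-0.005,0.1,0],[0,0,0.25],-1]])

```text
time_s: 16.55
ee_pos: [0.3333, 0.3329, 0.0625]
eef_rot: [3.141, 0.003, 2.909]
force: [9.2, -4.6, -0.3]
grip_width: 0.0172
grip_force: 50.0
```

send_rows(motion=[[[-0.003,0.07,0],[0,0,0.17],-1],[[-0.003,0.07,0],[0,0,0.17],-1],[[0,0,0],[0,0,0],-1]])

```text
time_s: 16.85
ee_pos: [0.3345, 0.337, 0.0625]
eef_rot: [3.141, 0.003, 2.869]
force: [8.7, -2.9, -0.3]
grip_width: 0.0171
grip_force: 50.0
```

send_rows(motion=[[[-0.003,0.07,0],[0,0,0.17],-1],[[0,0,0],[0,0,0],-1]])

```text
time_s: 17.05
ee_pos: [0.3351, 0.3389, 0.0625]
eef_rot: [3.141, 0.002, 2.848]
force: [8.6, -3.4, -0.1]
grip_width: 0.0169
grip_force: 50.0
```

send_rows(motion=[[[-0.003,0.07,0],[0,0,0.17],-1],[[-0.003,0.07,0],[0,0,0.17],-1]])

```text
time_s: 17.25
ee_pos: [0.3363, 0.3422, 0.0625]
eef_rot: [-3.141, 0.002, 2.808]
force: [4.5, -11.6, 5.6]
grip_width: 0.0171
grip_force: 50.0
```

send_rows(motion=[[[-0.003,0.07,0],[0,0,0.17],-1],[[-0.003,0.07,0],[0,0,0.17],-1]])

```text
time_s: 17.45
ee_pos: [0.3375, 0.3454, 0.0624]
eef_rot: [-3.139, 0.002, 2.767]
force: [2.5, -19.5, 10.7]
grip_width: 0.017
grip_force: 50.0
```

send_rows(motion=[[[-0.003,0.07,0],[0,0,0.15],-1],[[-0.003,0.07,0],[0,0,0.15],-1]])

```text
time_s: 17.65
ee_pos: [0.3387, 0.3483, 0.0623]
eef_rot: [-3.136, 0.001, 2.731]
force: [-1.5, -26.8, 17.2]
grip_width: 0.0168
grip_force: 50.0
```

send_rows(motion=[[[-0.003,0.07,0],[0,0,0.1],-1],[[-0.003,0.07,0],[0,0,0.1],-1]])

```text
time_s: 17.85
ee_pos: [0.34, 0.351, 0.0623]
eef_rot: [-3.133, 0.001, 2.707]
force: [-6.3, -37.9, 25.0]
grip_width: 0.0171
grip_force: 50.1
```

Run:
```python
from geo import *
import pickle
o=get_obs();print(o["ee_pos"],o["force"],o["moment"],o["tau"].round(2))
c=camera("scene");pickle.dump(c,open("scene4.pkl","wb"))
save(c,"s4.png",(310,180,470,300),5)
P=cloud(c);Q=P.reshape(-1,3)
for lo,hi in((.075,.095),(.095,.115),(.15,.175)):
    m=(np.hypot(Q[:,0]-.4322,Q[:,1]-.307)<.04)&(Q[:,2]>lo)&(Q[:,2]<hi); q=Q[m]
    f=least_squares(lambda v:np.hypot(q[:,0]-v[0],q[:,1]-v[1])-v[2],[.4322,.307,.025],loss="soft_l1",f_scale=.002);print(lo,"bottle",f.x,len(q),q[:,2].max())
```

```text
[0.34000796 0.35104349 0.06227258] [ -6.32531921 -37.94586246  25.04596757] [-6.69192305  0.85608294  0.28789129] [ 11.04 -41.93 -35.69   5.39  -7.1    0.  ]
0.075 bottle [0.42254983 0.31060249 0.0155135 ] 16 0.08687443363551373
0.095 bottle [ 48.70698624 -17.35035436  51.4265189 ] 7 0.11318680454551144
0.15 bottle [0.42937256 0.30724492 0.01243242] 219 0.16719672274857988
```

View pics/s4.png

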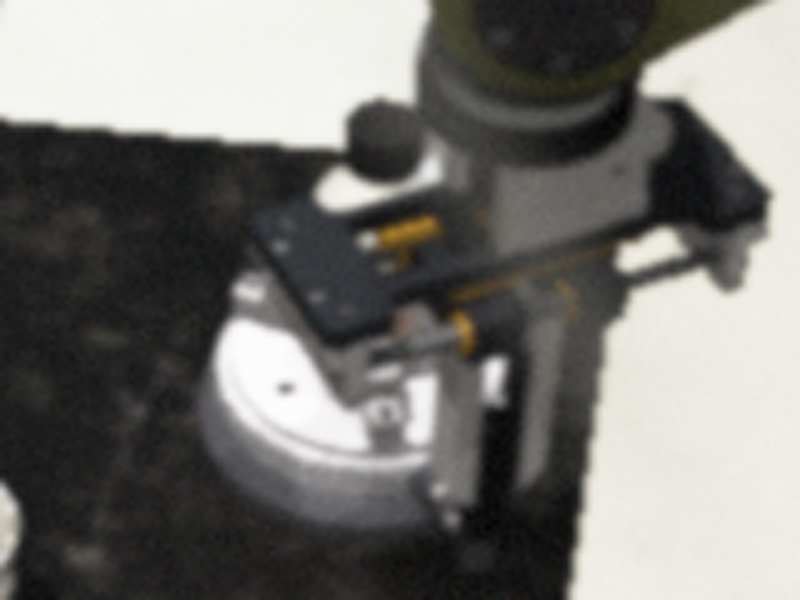

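The grip sits squarely on the handle and the cap is still upright (crop (385,140)). The clamping force is rising. I'll push slightly more, then relax in steps to see whether the sleeve holds.

send_rows(motion=[[[-0.003,0.07,0],[0,0,0.1],-1],[[-0.003,0.07,0],[0,0,0.1],-1],[[0,0,0],[0,0,0],-1]])

```text
time_s: 18.2
ee_pos: [0.3414, 0.3537, 0.0622]
eef_rot: [-3.13, 0.0, 2.683]
force: [-9.7, -41.0, 30.0]
grip_width: 0.0173
grip_force: 50.1
```

send_rows(motion=[[[0,-0.07,0],[0,0,0],-1],[[0,-0.07,0],[0,0,0],-1],[[0,0,0],[0,0,0],-1]])

```text
time_s: 18.5
ee_pos: [0.3402, 0.3512, 0.0623]
eef_rot: [-3.135, 0.001, 2.684]
force: [-4.2, -31.5, 19.2]
grip_width: 0.0169
grip_force: 50.0
```

send_rows(motion=[[[0,-0.07,0],[0,0,0],-1],[[0,-0.07,0],[0,0,0],-1],[[0,0,0],[0,0,0],-1]])

```text
time_s: 18.8
ee_pos: [0.3392, 0.3484, 0.0624]
eef_rot: [-3.138, 0.002, 2.684]
force: [2.8, -22.2, 10.2]
grip_width: 0.0173
grip_force: 50.0
```

send_rows(motion=[[[0,-0.07,0],[0,0,0],-1],[[0,-0.07,0],[0,0,0],-1],[[0,0,0],[0,0,0],-1]])

```text
time_s: 19.1
ee_pos: [0.3376, 0.3455, 0.0624]
eef_rot: [-3.14, 0.002, 2.684]
force: [5.0, -14.8, 6.2]
grip_width: 0.0174
grip_force: 50.0
```

send_rows(motion=[[[0,-0.07,0],[0,0,0],-1],[[0,-0.07,0],[0,0,0],-1],[[0,0,0],[0,0,0],-1]])

```text
time_s: 19.4
ee_pos: [0.3362, 0.3426, 0.0625]
eef_rot: [3.141, 0.003, 2.684]
force: [9.4, -6.7, 0.7]
grip_width: 0.0175
grip_force: 50.0
```

send_rows(motion=[[[0,0,0],[0,0,0],0.0],[[0,0,0],[0,0,0],0.2],[[0,0,0],[0,0,0],0.2],[[0,0,0],[0,0,0],0.2],[[0,0,-0.8],[0,0,0],0.2],[[0,0,-0.9],[0,0,0],0.2],[[0,0,-0.9],[0,0,0],0.2],[[0,0,-0.9],[0,0,0],0.2]])

```text
time_s: 20.2
ee_pos: [0.3348, 0.3431, 0.1681]
eef_rot: [-3.142, -0.0, 2.683]
force: [-0.2, 0.3, 0.2]
grip_width: 0.0564
grip_force: 0.0
```

Run:
```python
from plan import *
o=get_obs();print(o["time_s"],o["ee_pos"],o["eef_rot"])
# carry aside to look: toward robot's right, high
plan([(.33,.12,.26,2.3,10),(.36,-.05,.26,2.0,6)],0.2)
```

```text
20.2 [0.33482865 0.34312278 0.1681431 ] [-3.14151910e+00 -1.38001502e-04  2.68319462e+00]
[[[-0.31, -0.67, -0.31], [0, 0, 0.32], 0.2], [[-0.35, -0.67, -0.3], [0, 0, 0.32], 0.2], [[-0.36, -0.64, -0.31], [0, 0, 0.32], 0.2], [[-0.39, -0.64, -0.3], [0, 0, 0.32], 0.2], [[-0.41, -0.61, -0.31], [0, 0, 0.32], 0.2], [[-0.44, -0.61, -0.31], [0, 0, 0.32], 0.2], [[-0.46, -0.58, -0.3], [0, 0, 0.32], 0.2], [[-0.48, -0.57, -0.31], [0, 0, 0.31], 0.2], [[-0.51, -0.54, -0.31], [0, 0, 0.32], 0.2], [[-0.52, -0.53, -0.3], [0, 0, 0.32], 0.2], [[-0.82, -0.51, 0.0], [0, 0, 0.42], 0.2], [[-0.84, -0.46, 0.0], [0, 0, 0.41], 0.2]]
[[[-0.86, -0.42, 0.0], [0, 0, 0.42], 0.2], [[-0.88, -0.38, 0.0], [0, 0, 0.42], 0.2], [[-0.9, -0.33, 0.0], [0, 0, 0.42], 0.2], [[-0.91, -0.29, 0.0], [0, 0, 0.41], 0.2]]
```

send_rows(motion=[[[-0.3,-0.65,-0.3],[0,0,0.3],0.2],[[-0.35,-0.65,-0.3],[0,0,0.3],0.2],[[-0.36,-0.64,-0.3],[0,0,0.3],0.2],[[-0.4,-0.64,-0.3],[0,0,0.3],0.2],[[-0.4,-0.6,-0.3],[0,0,0.3],0.2],[[-0.45,-0.6,-0.3],[0,0,0.3],0.2],[[-0.46,-0.6,-0.3],[0,0,0.3],0.2],[[-0.5,-0.57,-0.3],[0,0,0.3],0.2],[[-0.5,-0.55,-0.3],[0,0,0.3],0.2],[[-0.5,-0.5,-0.3],[0,0,0.3],0.2],[[-0.8,-0.5,0],[0,0,0.4],0.2],[[-0.85,-0.45,0],[0,0,0.4],0.2]])

```text
time_s: 21.4
ee_pos: [0.3449, 0.065, 0.2574]
eef_rot: [3.141, 0.0, 2.226]
force: [0.5, 0.6, -1.2]
grip_width: 0.056
grip_force: 0.0
```

send_rows(motion=[[[-0.9,-0.4,0],[0,0,0.4],0.2],[[-0.9,-0.4,0],[0,0,0.4],0.2],[[-0.9,-0.35,0],[0,0,0.4],0.2],[[-0.9,-0.3,0],[0,0,0.4],0.2]])

```text
time_s: 21.8
ee_pos: [0.3683, -0.0494, 0.2571]
eef_rot: [3.141, 0.0, 2.033]
force: [0.7, 1.6, 0.3]
grip_width: 0.0564
grip_force: 0.0
```

Run:
```python
from geo import *
import pickle
o=get_obs();print(o["time_s"],o["ee_pos"])
R={"top":(.4344,.3064),"scene":(.4300,.3077)}
for n in("top","scene"):
    c=camera(n);pickle.dump(c,open(n+"5.pkl","wb"))
    P=cloud(c);v,u=np.mgrid[0:480,0:640]
    r=np.hypot(P[...,0]-R[n][0],P[...,1]-R[n][1])
    e=(r>.08)&(r<.125)&(P[...,2]>.092)&(P[...,2]<.106)&(c["pixels"].max(2)<110)
    w=world(c,[(u[e].mean(),v[e].mean())],z=.098)[0]; d=w[:2]-R[n]
    print(n,e.sum(),w,np.degrees(np.arctan2(d[1],d[0])),np.hypot(*d))
    Q=P.reshape(-1,3)
    for lo,hi in((.075,.1),(.155,.175)):
        q=Q[(np.hypot(Q[:,0]-R[n][0],Q[:,1]-R[n][1])<.035)&(Q[:,2]>lo)&(Q[:,2]<hi)]
        f=least_squares(lambda s:np.hypot(q[:,0]-s[0],q[:,1]-s[1])-s[2],[*R[n],.02],loss="soft_l1",f_scale=.002);print(lo,f.x,len(q),np.percentile(q[:,2],95))
a=[]
for n,b in(("top",(310,220,470,360)),("scene",(310,180,470,320))):
    c=pickle.load(open(n+"5.pkl","rb")); a.append(cv2.resize(c["pixels"][b[1]:b[3],b[0]:b[2],::-1],(400,350),interpolation=2))
cv2.imwrite("pics/pair5.png",np.hstack(a))
```

```text
21.8 [ 0.3683304  -0.04944243  0.25713509]
top 72 [0.33757576 0.3399273  0.098     ] 160.90058031799077 0.10246468911007374
0.075 [0.43524203 0.30489664 0.02579998] 47 0.09840241157560577
0.155 [0.43365016 0.30479051 0.0112787 ] 278 0.1670603869767912
scene 47 [0.33293287 0.34486167 0.098     ] 159.0509058029467 0.10393756493304587
0.075 [0.43121597 0.30607932 0.02487329] 232 0.0982140367225809
0.155 [0.4298214  0.30699775 0.01240342] 188 0.1663167589635031
```

View pics/pair5.png

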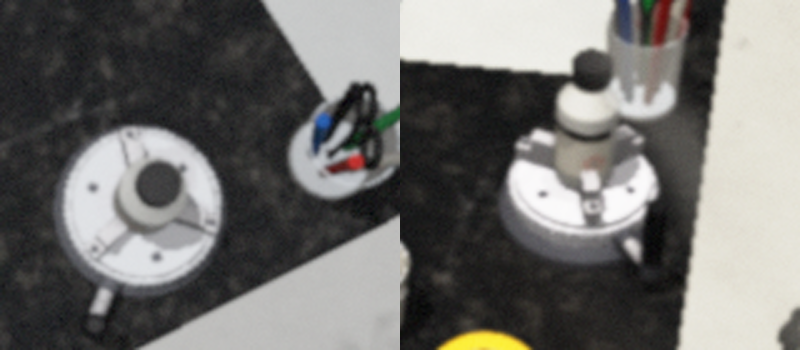

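The bottle is upright and centred, the jaws touch it, and the handle is at about 160° (left crop (97,318), right crop (652,230)). I'll check how far the sleeve really sat during the push compared with now.

Run:
```python
from geo import *
import pickle
ctr=np.array([.4300,.3077])
c5=pickle.load(open("scene5.pkl","rb"));c4=pickle.load(open("scene4.pkl","rb"));c2=pickle.load(open("scene2.pkl","rb"));c3=pickle.load(open("scene3.pkl","rb"));c0=pickle.load(open("scene.pkl","rb"))
for t in (150,153,156,160,164):
    a=np.radians(t); print(t,px(c5,[[ctr[0]+r*np.cos(a),ctr[1]+r*np.sin(a),z] for r,z in((.102,.05),(.085,.027))]).round(1).tolist())
# template: bar+lower knob patch, from frame 5, matched in frame 4 (lower part of grip, below fingers)
g5,g4=[cv2.GaussianBlur(c["pixels"],(0,0),.7) for c in(c5,c4)]
for box in((396,272,420,296),(394,276,416,298)):
    x0,y0,x1,y1=box; t=g5[y0:y1,x0:x1]
    m=cv2.matchTemplate(g4[y0-14:y1+14,x0-14:x1+14],t,cv2.TM_CCOEFF_NORMED); _,s,_,l=cv2.minMaxLoc(m); print("shift",l[0]-14,l[1]-14,s)
for n,c in(("open2",c2),("open3",c3),("now",c5),("start",c0)):
    P=cloud(c); r=np.hypot(P[...,0]-ctr[0],P[...,1]-ctr[1]); v,u=np.mgrid[0:480,0:640]
    e=(r>.075)&(r<.125)&(P[...,2]>.05)&(P[...,2]<.106)&(c["pixels"].max(2)<110)
    if e.sum()>5:
        d=np.median(P[e],0)[:2]-ctr; print(n,e.sum(),np.degrees(np.arctan2(d[1],d[0])),np.hypot(*d))
```

```text
150 [[402.3, 282.0], [398.2, 284.1]]
153 [[404.9, 281.4], [400.2, 283.5]]
156 [[407.3, 280.6], [402.2, 282.9]]
160 [[410.4, 279.4], [404.8, 282.0]]
164 [[413.4, 278.1], [407.2, 280.9]]
shift -3 0 0.8126496076583862
shift -3 0 0.8752498030662537
open2 166 -168.63626025294622 0.10134890679546295
open3 165 -168.40374466480557 0.10119296417087105
now 177 158.3499336126058 0.10587321151152213
start 191 135.64766537333188 0.10706748718597574
```

The handle sits about 33° (0.58 rad) back from the open stop, so the sleeve is at about 0.5–0.54. That is below the 0.56 contact point, so all three jaws are loaded. The arm is clear, so I'm handing in.

```bash
python3 -c "
from station import *
print(get_obs()['force']); print(hand_in())"
```

```text
[-0.09400015 -0.40221717 -0.00995083]
the job is handed in; nothing more can be done
None
```

The bottle stands upright on the pad and the chuck is clamped on it. The sleeve reads about 0.5–0.54 rad from the cameras, just below the 0.56 contact point, after a clockwise push of about 40 N that it partly sprang back from. The arm is clear, and I handed the job in after about 22 s; no verdict came back, and I did not re-measure the bystanders.

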